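# Lay the spirit level on the air receiver

## Robot

A 6-joint arm with a two-finger parallel gripper is mounted at the origin on the work surface. World frame = base frame: x ahead of the robot, y to its left, z up, the work surface at z = 0. Lengths are in m, angles in degrees, forces in N, time in s.
With the tool pointing down it reaches from about 0.25 to 0.725 m from the base axis. Payload 9.7 kg.
Tool frame: the origin (TCP) lies on the centre line of the jaws, within the pads' length; the fingertips stand 19 mm ahead of it and the grasp point (between the pads) is the TCP (bot.tcp_to_tips is the z of the fingertips in the tool frame, in m); z points along the fingers, y is the line along which they close (so a half turn about z gives the same grasp; the last joint's range is limited). The gripper opens to 85 mm and grips with 20 to 120 N. Pads are 22 mm wide; open, the fingers measure 114 mm over their backs; the gripper's body (76 mm by 85 mm) begins 54 mm behind the grasp point. The pads swing forward as they close: fully open they stand 13 mm farther back than shut.
Start: joints at [75.86, 4.979, 10.078, 95.1, 0, 90], TCP at [0.134, 0.533, 0.25] pointing down, gripper open.
Joint ranges: [-179.16, 179.16], [-48.56, 103.87], [-65.8, 70.77], [-126.05, 130.52], [-82.76, 87.17], [-180, 180]. Speed limits (degrees/s): [127.2, 127.2, 147.25, 180, 180, 180].

## Interface

Orientations are given as [roll, pitch, yaw] about the fixed x, y, z axes, in that order (R = Rz(yaw) Ry(pitch) Rx(roll)).
In Python, from workcell import bot gives the robot as it stands. The module is installed in compiled form; this text tells all that it offers.
- The arm moves only by the tool play_rows, never from a script. Its argument "increments" is a list of rows, each an object with "slide": the shift along the tool's x, y, z in mm, a list of three; "angular": the turn, a rotation vector about the tool's x, y, z in degrees, a list of three; "claw": the opening, from -1 (shut) to 1 (fully open). In form: [{"slide": [x, y, z], "angular": [rx, ry, rz], "claw": claw}, ...]. A call has 1 to 8 rows; each row shifts and turns the commanded pose from where the row before left it, along the tool's axes as they then stand; what a row does not reach is not made up. A row lasts 1/10 s, in which the tool goes at most 50 mm and 8.59 degrees, less where a joint would pass 70% of its speed; a pose out of reach is approached as far as the arm can. A call is refused whole if a number of a shift passes 50 or a number of a turn 8.59, either way. A call with a gripper value outside its range is refused whole. The fingers move at their own pace and stop on an object; "squeeze" is the grip in N (left out, the last holds). Time passes only in rows, so rows that do not move let the fingers close. It gives the time, the measured TCP pose, the force, the opening and the grip force at its end, in the units of the state.
- bot.get_obs(): the state, without advancing time (a new reading comes with each control period).
- bot.camera(name): name is "scene" or "top"; returns the picture (480x640x3 uint8, red, green, blue); there is no depth.
- bot.camera_info(name): a dict with "fovy" (degrees; the focal length in pixels is half the picture's height over the tangent of half this angle, whatever the lens; pixels are square), "cx", "cy" (the principal point, pixels), "R" (3x3) and "t" (3): a world point X has camera coordinates R X + t. Camera axes: x right, y down, z forward; pixel columns grow to the right and rows downward; lengths in m; the calibration is good to about 2 mm. A picture is of the moment at which its call begins. camera_info takes no time and is no camera call.
- bot.job_done(): hands the job in; it is judged then, once.
The state is a dict: "time": time; "q": joint angles; "qd": joint speeds; "joint_efforts": joint torques, N m; "ee_pos": TCP position; "tcp_rot": TCP orientation; "wrist_force": force on the tool from outside, world axes, zero at the start; "torque": the same for the moment, N m; "opening": finger opening in m; "grasp_force": force on a finger pad.
Only numpy, scipy, OpenCV 4.12 (cv2) and the standard library are available. Lean on these libraries where they do the work, as an engineer would, in place of code of your own. Each camera call takes 0.05 s, during which the arm holds its last target. There are 200 camera calls.

## Task

We want to see whether the air receiver stands level. Take the spirit level that leans in the open tote and balance it lengthways on the rounded top of the receiver, on the crown line about midway along the tank, upright with its measuring edge down; set it down gently rather than dropping it, and leave it resting there by itself. Do not disturb the oil filter, the white carton or the air regulator.

Things in the scene. Friction and masses are not known exactly. Their poses are not given: they have to be found in the camera images.
- level: Torpedo spirit level, aluminium, black end caps, green vials, about 0.26 kg: a bar 230 mm long (x), 24 mm thick (y), 42 mm tall (z). Origin: centre of its flat underside (measuring edge); +z points to the top edge with the middle vial's notch; the flat 230 x 42 mm sides face +y and -y. Centre of mass 21 mm above the origin. Either end may point either way on the tank.
- level_low (a point): Middle of the underside's edge at the level's low (-x) end, 115 mm from its origin; axes as the level's. At the start this end stands on the tote's floor against the cartons and the level's x axis rises at about 43 degrees in the tote's x-z plane. Lift straight up first: pulling it square off its slope jams this end on the cartons.
- tote: Blue plastic tote, red trim, open top, fixed: 200 (x) by 300 (y) by 120 mm tall, walls and floor 4 mm, trim 10 mm outside the walls. Origin: centre of its underside. Along the -x wall inside stands a fixed row of white cartons, 38 mm deep, 55 mm tall. The level's underside rests on the +x rim and its high (+x) end sticks out 60 mm past it. The rest of the inside is empty.
- tank: Black steel air receiver lying on two strap feet, fixed. The shell is a smooth horizontal cylinder, diameter 160 mm, length 260 mm along its x axis, the axis 105 mm above the table; dished heads and end fittings reach to x = +187 and -211 mm, all below the crown. Nothing stands on top. Origin: on the table under the middle of the shell.
- tank_crown (a point): Middle of the tank's crown line (the highest line of the shell, along the tank's x axis), 185 mm above the table; axes as the tank's.
- oil_filter: Bystander, loose: black spin-on oil filter can, 76 mm diameter, 101 mm tall, standing upright. Origin: centre of its underside.
- carton: Bystander, loose: white carton 85 x 85 x 90 mm tall. Origin: centre of its underside.
- regulator: Bystander, loose: compressed-air filter regulator standing on its clear bowl, 44 mm aluminium block with side ports and gauge (about 60 mm over all), black knob on top, 122 mm tall. Origin: centre of its underside.
Mind the look-alikes: they are no part of the job. Of the things that look like the level, the middle-sized one is meant.

How it is judged:
By the outcome, as a careful person would: the job done as asked, in the order asked, and still so for the second after the job is handed in, with the robot touching nothing.
It also fails if it takes over 45 s, if anything falls off the work surface, if the arm or the gripper's body presses on something with over 40 N, if the wrist force passes 120 N, or if a joint passes its speed limit or range.

## Working session

There is one attempt and no reset: what is moved stays moved. The work goes in short steps, Python scripts to look and compute and a tool call to move; the robot and the scene stay as the last step left them, time stands still between calls to the robot, and variables do not carry over. Pictures are saved under pics/ and viewed, at most 10 in all, crops included, and the job is handed in when it is done.

Besides the shell and the picture viewer there is one more tool, called as name(argument=value, ...) on one line, values as JSON. play_rows: Moves the arm, as the interface text tells. Its arguments: {"type":"object","properties":{"increments":{"type":"array"},"squeeze":{"type":"number"}},"required":["increments"]}

```bash
mkdir -p pics; python3 - <<'E'
from workcell import bot
import cv2
for n in("scene","top"):
    cv2.imwrite(f"pics/{n}0.png",bot.camera(n)[:,:,::-1]); print(n,bot.camera_info(n))
print(bot.get_obs())
E
```

```text
scene {'fovy': 42.185243059300355, 'cx': 323.7986015986503, 'cy': 245.970049795931, 'R': array([[ 0.32482908,  0.9457575 ,  0.00536773],
       [ 0.57355402, -0.19247329, -0.79623478],
       [-0.75201187,  0.2617189 , -0.60496394]]), 't': array([-0.02587821, -0.22589248,  1.92692498])}
top {'fovy': 51.86508189831575, 'cx': 316.1330677711621, 'cy': 243.53780102141837, 'R': array([[ 2.54229272e-02, -9.99675809e-01,  1.39726005e-03],
       [-9.98682072e-01, -2.54599424e-02, -4.45635457e-02],
       [ 4.45846728e-02, -2.62482784e-04, -9.99005575e-01]]), 't': array([-0.17367417,  0.5297602 ,  1.328328  ])}
{'time': 0.1, 'q': array([7.58597884e+01, 5.00894575e+00, 1.00394370e+01, 9.50988574e+01,
       7.06337373e-06, 8.99986166e+01]), 'qd': array([-0.07449831, -0.19780764,  0.18242383, -0.04154926, -0.01433798,
        0.02370044]), 'joint_efforts': array([ 1.08569220e-03, -5.21559656e+01,  4.65654838e+01,  1.60075910e-02,
        5.04707180e-05, -1.02033778e-05]), 'ee_pos': array([0.13432008, 0.53316682, 0.24964835]), 'tcp_rot': array([-1.79931634e+02, -8.71410518e-06,  1.65861172e+02]), 'wrist_force': array([-0.65162087,  0.26678747,  0.17937922]), 'torque': array([ 0.00721997,  0.05686108, -0.02621291]), 'grasp_force': 0.0, 'opening': 0.08530186522906837}
```

View pics/scene0.png

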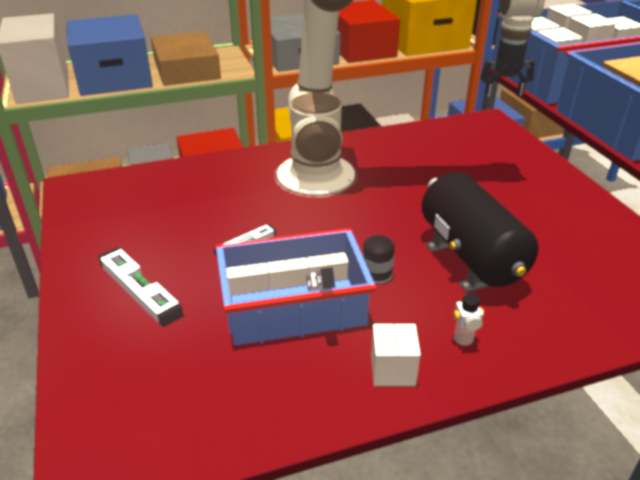

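View pics/top0.png

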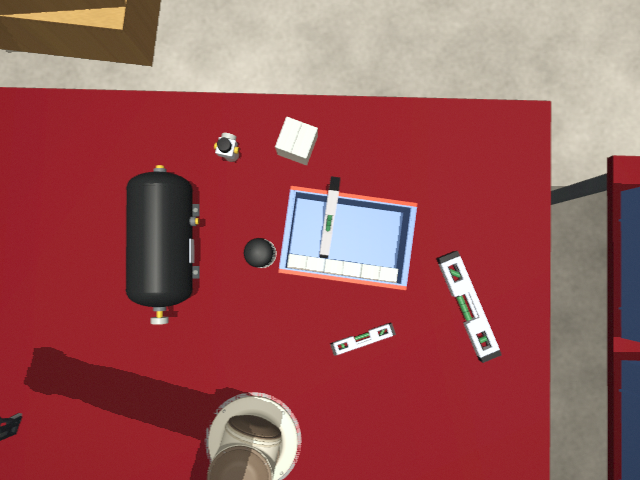

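The scene view shows the tote (220-370, 235-340) with the level leaning in it, and the tank at right. In the top view the level runs (335,178)→(323,257) in the tote, and the tank spans cols 127-192, rows 172-305. The larger and smaller look-alikes lie on the table at (468,305) and (363,340).

```bash
cat > h.py <<'E'
from workcell import bot
import cv2, numpy as np
def ray(n,uv):
    c=bot.camera_info(n);f=240/np.tan(np.radians(c['fovy']/2))
    d=np.array([(uv[0]-c['cx'])/f,(uv[1]-c['cy'])/f,1])@c['R']
    return -c['R'].T@c['t'],d
def onz(n,uv,z):
    C,d=ray(n,uv);return C+d*(z-C[2])/d[2]
E
python3 - <<'E'
from h import *
im=cv2.imread('pics/top0.png');np.set_printoptions(precision=4,suppress=True)
b,g,r=[im[:,:,i].astype(int) for i in range(3)]
def big(m,x0,x1,y0,y1):
    k=np.zeros(m.shape,np.uint8);k[y0:y1,x0:x1]=m[y0:y1,x0:x1]*255
    return max(cv2.findContours(k,0,2)[0],key=cv2.contourArea)
print('trim px',im[188,310],'table',im[150,400])
m=((b>90)&(b>r))|((r>200)&(g>50))
c=big(m&(r<250),260,440,165,300); 
box=cv2.boxPoints(cv2.minAreaRect(c)); print('tote box',box)
P=np.array([onz('top',p,.12) for p in box]);print(P,np.linalg.norm(P-np.roll(P,1,0),axis=1))
# level green vial
m=(g>r+30)&(g>b+20); c=big(m,310,350,200,245);u=cv2.minAreaRect(c);print('vial',u,onz('top',u[0],.113))
k=np.zeros(m.shape,np.uint8);k[170:262,315:345]=1
# dark caps & left/right edges per row of level
hi=big((r+g+b<130),322,345,170,192);print('hicap',cv2.boundingRect(hi),cv2.boxPoints(cv2.minAreaRect(hi)).tolist())
# tank
m=(r+g+b<200);c=big(m,110,205,160,330);M=np.zeros(m.shape,np.uint8);cv2.drawContours(M,[c],-1,1,-1)
L=[];R=[]
for y in range(195,285,3):
    x=np.where(M[y])[0];L.append((x[0],y));R.append((x[-1]+1,y))
ax=[]
for y,l,rr in((y,l,rr) for y,l,rr in zip(range(195,285,3),L,R)):
    C,d1=ray('top',l);_,d2=ray('top',rr);d=d1/np.linalg.norm(d1)+d2/np.linalg.norm(d2);ax.append(C+d*(.105-C[2])/d[2])
ax=np.array(ax);print('L',L[::6],'R',R[::6]);print('axis',ax[::5],np.median(ax,0))
print('tank bb',cv2.boundingRect(c))
for v in(172,305): print(v,onz('top',(159,v),.105))
cv2.imwrite('pics/crop.png',cv2.resize(im[160:300,270:430],None,fx=5,fy=5,interpolation=2)[:600])
E
```

```text
trim px [ 82 102 230] table [ 44  37 157]
tote box [[277.737  271.9648]
 [289.4531 184.4386]
 [417.6985 201.6053]
 [405.9824 289.1315]]
[[ 0.4559 -0.0663  0.12  ]
 [ 0.6759 -0.0894  0.12  ]
 [ 0.6409 -0.4119  0.12  ]
 [ 0.4214 -0.3864  0.12  ]] [0.3219 0.2212 0.3244 0.2209]
vial ((328.42999267578125, 222.48997497558594), (4.101219654083252, 15.556349754333496), 8.130102157592773) [ 0.5833 -0.1897  0.113 ]
hicap (329, 177, 10, 14) [[329.0, 189.00001525878906], [331.239990234375, 176.6800079345703], [339.42401123046875, 178.1680145263672], [337.18402099609375, 190.48802185058594]]
L [(np.int64(126), 195), (np.int64(126), 213), (np.int64(126), 231), (np.int64(126), 249), (np.int64(126), 267)] R [(np.int64(200), 195), (np.int64(193), 213), (np.int64(200), 231), (np.int64(201), 249), (np.int64(193), 267)]
axis [[0.6432 0.2294 0.105 ]
 [0.6048 0.2384 0.105 ]
 [0.5671 0.2198 0.105 ]
 [0.529  0.2236 0.105 ]
 [0.4912 0.2221 0.105 ]
 [0.4531 0.2311 0.105 ]] [0.5328 0.2254 0.105 ]
tank bb (125, 172, 80, 145)
172 [0.7017 0.2438 0.105 ]
305 [0.3653 0.2305 0.105 ]
```

View pics/crop.png

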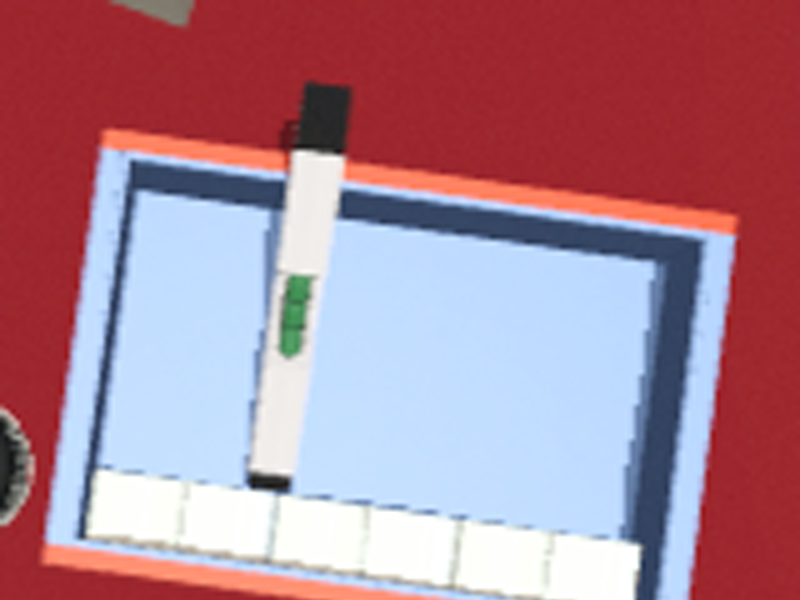

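```bash
cat >> h.py <<'E'
from scipy.spatial.transform import Rotation as Ro
np.set_printoptions(precision=4,suppress=True)
def go(p,R):
    """print tool-frame slide (mm) and turn (deg) from the measured pose to target"""
    o=bot.get_obs();T=Ro.from_euler('xyz',o['tcp_rot'],degrees=True)
    dp=1000*(np.array(p)-o['ee_pos']);D=T.inv()*R
    print('t',o['time'],'world mm',dp,'slide',T.inv().apply(dp),'turn',D.as_rotvec(degrees=True),'slide after turn',R.inv().apply(dp))
def tool(yaw,tilt):
    """tool over a level whose +x has this yaw and rises by tilt"""
    return Ro.from_euler('ZYX',[yaw,-tilt,0],degrees=True)*Ro.from_matrix([[-1,0,0],[0,1,0],[0,0,-1]])
E
python3 - <<'E'
from h import *
lo=onz('top',(324,257),.035);hi=onz('top',(335.6,177.2),.191);v=onz('top',(328.8,222.7),.113)
print(lo,v,hi); d=hi-lo;print('yaw',np.degrees(np.arctan2(d[1],d[0])),'tilt',np.degrees(np.arctan2(d[2],np.hypot(*d[:2]))),np.linalg.norm(d))
im=cv2.imread('pics/top0.png').astype(int);s=im.sum(2);red=im[:,:,2]
A=[]
for y in range(192,288):
    l=next(x for x in range(145,100,-1) if red[y,x]>100); 
    r=next(x for x in range(170,215) if red[y,x]>70)
    A.append((y,l+1,r))
A=np.array(A);print(A[::6].tolist())
k=np.abs(A[:,2]-np.median(A[:,2]))<3
pl=np.polyfit(A[:,0],A[:,1],1);pr=np.polyfit(A[k,0],A[k,2],1);print(pl,pr,k.sum())
q=[]
for y in(195,238,285):
    C,a=ray('top',(np.polyval(pl,y),y));_,b=ray('top',(np.polyval(pr,y),y))
    dd=a/np.linalg.norm(a)+b/np.linalg.norm(b);q.append(C+dd*(.105-C[2])/dd[2])
q=np.array(q);print('axis',q,'yaw',np.degrees(np.arctan2(q[0,1]-q[2,1],q[0,0]-q[2,0])))
col=s[:,159];print(col[160:176],col[300:328])
R=tool(-6.2,43);x=-R.apply([1,0,0]);z=-R.apply([0,0,1]);print('lx,lz',x,z)
mid=(lo+hi)/2; g=mid-z*.016;print('grasp',g)
go(g+.12*z,R)
E
```

```text
[ 0.4976 -0.182   0.035 ] [ 0.5828 -0.1906  0.113 ] [ 0.6843 -0.2021  0.191 ]
yaw -6.158520177874123 tilt 39.718798102863836 0.24412373264623063
[[192, 127, 193], [198, 127, 193], [204, 127, 193], [210, 126, 192], [216, 126, 193], [222, 126, 190], [228, 126, 193], [234, 126, 193], [240, 126, 189], [246, 126, 189], [252, 126, 189], [258, 126, 189], [264, 126, 193], [270, 126, 193], [276, 126, 193], [282, 126, 193]]
[ -0.0073 127.8881] [  0.0001 192.9301] 63
axis [[0.643  0.2381 0.105 ]
 [0.5338 0.2342 0.105 ]
 [0.4154 0.2299 0.105 ]] yaw 2.0663807669401244
[237 239 228 232 230 505 568 572 460 442 446 318 113 102  99 116] [109 110  96 104  92  91  75 367 457 463 463 566 582 579 580 581 580 538
 649 726 728 728 729 728 451 255 237 243]
lx,lz [ 0.7271 -0.079   0.682 ] [-0.678   0.0737  0.7314]
grasp [ 0.6018 -0.1933  0.1013]
t 0.1 world mm [ 386.1192 -717.5828  -60.5876] slide [-549.7079 -601.4539   61.3052] turn [ -3.044  -42.9346  -7.5369] slide after turn [-296.0962 -671.685   358.9572]
```

play_rows(increments=[{"slide": [-32, -35, -6], "angular": [0, 0, 0], "claw": 1}, {"slide": [-32, -35, -6], "angular": [0, 0, 0], "claw": 1}, {"slide": [-32, -35, -6], "angular": [0, 0, 0], "claw": 1}, {"slide": [-32, -35, -6], "angular": [0, 0, 0], "claw": 1}, {"slide": [-32, -35, -6], "angular": [0, 0, 0], "claw": 1}, {"slide": [-32, -35, -6], "angular": [0, 0, 0], "claw": 1}, {"slide": [-32, -35, -6], "angular": [0, 0, 0], "claw": 1}, {"slide": [-32, -35, -6], "angular": [0, 0, 0], "claw": 1}])

```text
time: 0.9
ee_pos: [0.3145, 0.1975, 0.2985]
tcp_rot: [180.0, 0.0, 165.9]
wrist_force: [0.1, 0.9, 0.0]
opening: 0.0856
grasp_force: 0.0
```

play_rows(increments=[{"slide": [-32, -36, 0], "angular": [0, 0, 0], "claw": 1}, {"slide": [-32, -36, 0], "angular": [0, 0, 0], "claw": 1}, {"slide": [-32, -36, 0], "angular": [0, 0, 0], "claw": 1}, {"slide": [-32, -36, 0], "angular": [0, 0, 0], "claw": 1}, {"slide": [-32, -36, 0], "angular": [0, 0, 0], "claw": 1}, {"slide": [-32, -36, 0], "angular": [0, 0, 0], "claw": 1}, {"slide": [-32, -36, 0], "angular": [0, 0, 0], "claw": 1}, {"slide": [-32, -36, 0], "angular": [0, 0, 0], "claw": 1}])

```text
time: 1.7
ee_pos: [0.4925, -0.1447, 0.298]
tcp_rot: [180.0, -0.0, 165.8]
wrist_force: [0.3, 1.0, 0.4]
opening: 0.0851
grasp_force: 0.0
```

play_rows(increments=[{"slide": [0, 0, 0], "angular": [-0.5, -7.2, -1.3], "claw": 1}, {"slide": [0, 0, 0], "angular": [-0.5, -7.2, -1.3], "claw": 1}, {"slide": [0, 0, 0], "angular": [-0.5, -7.2, -1.3], "claw": 1}, {"slide": [0, 0, 0], "angular": [-0.5, -7.2, -1.3], "claw": 1}, {"slide": [0, 0, 0], "angular": [-0.5, -7.2, -1.3], "claw": 1}, {"slide": [0, 0, 0], "angular": [-0.5, -7.0, -1.1], "claw": 1}, {"slide": [0, 0, 0], "angular": [0, 0, 0], "claw": 1}])

```text
time: 2.4
ee_pos: [0.4894, -0.142, 0.2944]
tcp_rot: [179.9, 43.0, 173.8]
wrist_force: [-0.2, -0.1, -0.5]
opening: 0.0853
grasp_force: 0.0
```

```bash
python3 - <<'E'
from h import *
R=tool(-6.2,43);z=-R.apply([0,0,1]);T=np.array([.5815,-.191,.1134]);g=T-.016*z
print(bot.get_obs()['q'],bot.get_obs()['tcp_rot'])
go(g+.10*z,R)
E
```

```text
[-21.6708 -40.1855 -31.3587  56.8883  10.5638 -11.4103] [179.8856  43.0081 173.7528]
t 2.4 world mm [  35.1463  -42.8208 -119.533 ] slide [ 52.578  -38.9703 114.3411] turn [ 0.0822  0.0082 -0.0345] slide after turn [ 52.5851 -38.7746 114.4044]
```

play_rows(increments=[{"slide": [13, -10, 28], "angular": [0, 0, 0], "claw": 1}, {"slide": [13, -10, 29], "angular": [0, 0, 0], "claw": 1}, {"slide": [13, -9, 29], "angular": [0, 0, 0], "claw": 1}, {"slide": [13, -10, 29], "angular": [0, 0, 0], "claw": 1}, {"slide": [0, 0, 0], "angular": [0, 0, 0], "claw": 1}, {"slide": [0, 0, 0], "angular": [0, 0, 0], "claw": 1}])

```text
time: 3.0
ee_pos: [0.5287, -0.1857, 0.1791]
tcp_rot: [179.9, 42.9, 173.8]
wrist_force: [1.1, 0.0, 0.0]
opening: 0.0854
grasp_force: 0.0
```

```bash
python3 - <<'E'
from h import *
R=tool(-6.2,43);z=-R.apply([0,0,1]);T=np.array([.5815,-.191,.1134]);g=T-.016*z
go(g,R)
a=cv2.resize(bot.camera('top')[150:310,260:430,::-1],None,fx=2.4,fy=3);b=cv2.resize(bot.camera('scene')[200:360,200:390,::-1],None,fx=2,fy=3)
cv2.imwrite('pics/p1.png',np.hstack([a,b]))
E
```

```text
t 3.0 world mm [ 63.6764  -6.4751 -77.4465] slide [  5.8743   0.2844 100.2994] turn [ 0.0871 -0.0772 -0.0296] slide after turn [  6.0093   0.4398 100.2909]
```

View pics/p1.png

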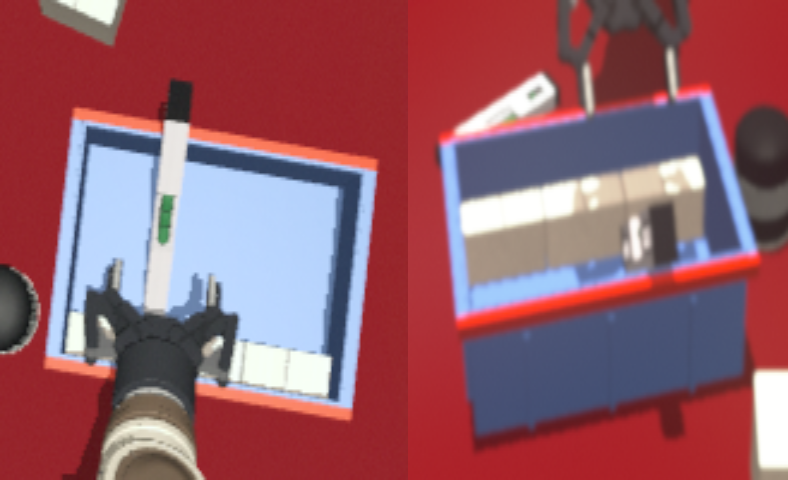

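The top view shows the fingers (crop 117 and 213) straddling the level (crop 160) centrally, in line with its slope. I'll advance along the tool axis.

play_rows(increments=[{"slide": [2, 0, 25], "angular": [0, 0, 0], "claw": 1}, {"slide": [2, 0, 25], "angular": [0, 0, 0], "claw": 1}, {"slide": [2, 0, 20], "angular": [0, 0, 0], "claw": 1}, {"slide": [0, 0, 15], "angular": [0, 0, 0], "claw": 1}, {"slide": [0, 0, 10], "angular": [0, 0, 0], "claw": 1}, {"slide": [0, 0, 5], "angular": [0, 0, 0], "claw": 1}, {"slide": [0, 0, 0], "angular": [0, 0, 0], "claw": 1}])

```text
time: 3.8
ee_pos: [0.5922, -0.1923, 0.1022]
tcp_rot: [179.9, 43.1, 173.8]
wrist_force: [0.2, -0.3, -0.4]
opening: 0.0852
grasp_force: 0.0
```

play_rows(increments=[{"slide": [0, 0, 0], "angular": [0, 0, 0], "claw": -0.2}, {"slide": [0, 0, 0], "angular": [0, 0, 0], "claw": -0.4}, {"slide": [0, 0, 0], "angular": [0, 0, 0], "claw": -0.6}, {"slide": [0, 0, 0], "angular": [0, 0, 0], "claw": -0.8}, {"slide": [0, 0, 0], "angular": [0, 0, 0], "claw": -1}, {"slide": [0, 0, 0], "angular": [0, 0, 0], "claw": -1}, {"slide": [0, 0, 0], "angular": [0, 0, 0], "claw": -1}, {"slide": [0, 0, 0], "angular": [0, 0, 0], "claw": -1}], squeeze=60)

```text
time: 4.6
ee_pos: [0.5919, -0.1925, 0.1021]
tcp_rot: [180.0, 43.1, 173.8]
wrist_force: [-4.7, -0.0, 6.0]
opening: 0.0234
grasp_force: 59.2
```

play_rows(increments=[{"slide": [-7, 0, -7.5], "angular": [0, 0, 0], "claw": -1}, {"slide": [-14, 0, -15], "angular": [0, 0, 0], "claw": -1}, {"slide": [-20.5, 0, -22], "angular": [0, 0, 0], "claw": -1}, {"slide": [-20.5, 0, -22], "angular": [0, 0, 0], "claw": -1}, {"slide": [-20.5, 0, -22], "angular": [0, 0, 0], "claw": -1}, {"slide": [-20.5, 0, -22], "angular": [0, 0, 0], "claw": -1}, {"slide": [-20.5, 0, -22], "angular": [0, 0, 0], "claw": -1}, {"slide": [-14, 0, -15], "angular": [0, 0, 0], "claw": -1}])

```text
time: 5.4
ee_pos: [0.5914, -0.1924, 0.3058]
tcp_rot: [180.0, 43.1, 173.9]
wrist_force: [0.8, 0.4, -2.1]
opening: 0.0236
grasp_force: 59.0
```

```bash
python3 - <<'E'
from h import *
o=bot.get_obs();print(o['q'],o['wrist_force'],o['opening'])
go([.531,.2341,.30],tool(2.1,0))
a=cv2.resize(bot.camera('top')[100:320,260:430,::-1],None,fx=2.3,fy=2.5);b=cv2.resize(bot.camera('scene')[140:360,200:390,::-1],None,fx=2,fy=2.5)
cv2.imwrite('pics/p2.png',np.hstack([a,b]))
E
```

```text
[-22.851  -23.4471 -20.5946  50.9536  11.3595 -12.3517] [ 0.8066  0.423  -2.1385] 0.02364749427846065
t 5.4 world mm [-60.4362 426.4826  -5.7672] slide [ 81.1299 417.5882 -67.9062] turn [-3.0785 43.061  -7.845 ] slide after turn [ 44.7678 428.4108   5.7672]
```

View pics/p2.png

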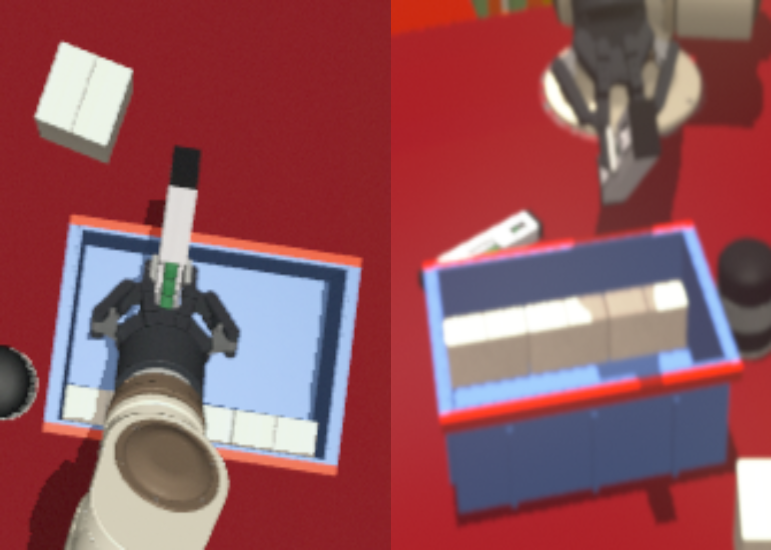

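The level is held at its middle vial (crop 170,285), clear of the tote. Next: level it, then carry it over the tank.

play_rows(increments=[{"slide": [0, 0, 0], "angular": [-0.5, 7.2, -1.3], "claw": -1}, {"slide": [0, 0, 0], "angular": [-0.5, 7.2, -1.3], "claw": -1}, {"slide": [0, 0, 0], "angular": [-0.5, 7.2, -1.3], "claw": -1}, {"slide": [0, 0, 0], "angular": [-0.5, 7.2, -1.3], "claw": -1}, {"slide": [0, 0, 0], "angular": [-0.5, 7.2, -1.3], "claw": -1}, {"slide": [0, 0, 0], "angular": [-0.5, 7.1, -1.3], "claw": -1}, {"slide": [0, 0, 0], "angular": [0, 0, 0], "claw": -1}])

```text
time: 6.2
ee_pos: [0.5942, -0.1927, 0.2953]
tcp_rot: [179.8, -0.9, -177.9]
wrist_force: [0.3, 0.4, -4.7]
opening: 0.0233
grasp_force: 58.9
```

play_rows(increments=[{"slide": [3, 25, 0], "angular": [0, 0, 0], "claw": -1}, {"slide": [4, 40, 0], "angular": [0, 0, 0], "claw": -1}, {"slide": [4, 40, 0], "angular": [0, 0, 0], "claw": -1}, {"slide": [4, 40, 0], "angular": [0, 0, 0], "claw": -1}, {"slide": [4, 40, 0], "angular": [0, 0, 0], "claw": -1}, {"slide": [4, 40, 0], "angular": [0, 0, 0], "claw": -1}, {"slide": [4, 40, 0], "angular": [0, 0, 0], "claw": -1}, {"slide": [4, 40, 0], "angular": [0, 0, 0], "claw": -1}])

```text
time: 7.0
ee_pos: [0.5484, 0.1126, 0.3033]
tcp_rot: [179.9, 0.1, -178.0]
wrist_force: [1.4, 1.3, -3.2]
opening: 0.0236
grasp_force: 59.2
```

play_rows(increments=[{"slide": [4, 40, 0], "angular": [0, 0, 0], "claw": -1}, {"slide": [4, 40, 0], "angular": [0, 0, 0], "claw": -1}, {"slide": [4, 25, 0], "angular": [0, 0, 0], "claw": -1}, {"slide": [0, 10, 0], "angular": [0, 0, 0], "claw": -1}, {"slide": [0, 0, 0], "angular": [0, 0, 0], "claw": -1}, {"slide": [0, 0, 0], "angular": [0, 0, 0], "claw": -1}])

```text
time: 7.6
ee_pos: [0.5334, 0.2248, 0.3034]
tcp_rot: [180.0, -0.0, -178.0]
wrist_force: [0.3, -1.2, -2.8]
opening: 0.0234
grasp_force: 59.4
```

```bash
python3 - <<'E'
from h import *
o=bot.get_obs();print(o['q'],o['tcp_rot'],o['wrist_force'],o['torque'])
go([.531,.2341,.24],tool(2.1,0))
a=cv2.resize(bot.camera('top')[140:340,90:250,::-1],None,fx=2.3,fy=2.5);b=cv2.resize(bot.camera('scene')[120:320,390:570,::-1],None,fx=2.3,fy=2.5)
cv2.imwrite('pics/p3.png',np.hstack([a,b]))
E
```

```text
[ 22.8436  10.7574  22.505  101.7631   0.0234  20.8504] [ 179.9837   -0.0228 -178.0067] [ 0.2931 -1.1511 -2.8059] [-0.0008  0.0239 -0.044 ]
t 7.6 world mm [ -2.4387   9.2671 -63.3893] slide [ 2.0896  9.3282 63.3928] turn [ 0.0163 -0.0228 -0.1067] slide after turn [ 2.0975  9.3502 63.3893]
```

View pics/p3.png

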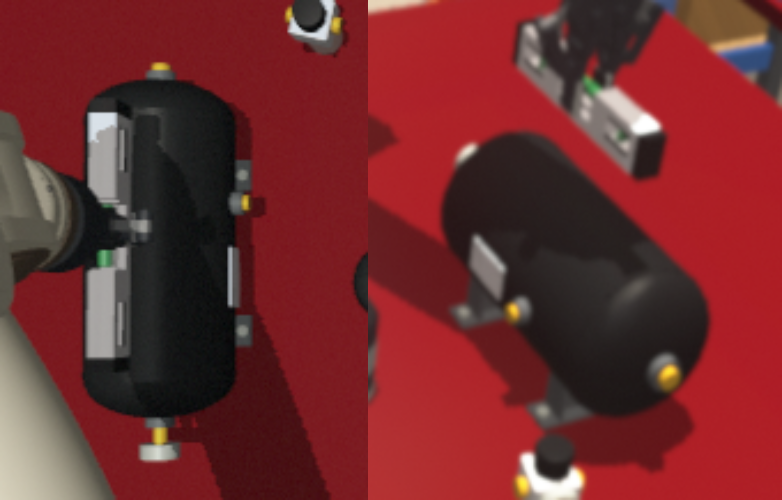

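The level (left crop, cols 85-130) hangs parallel to the tank, and the scene view shows it upright over the crown. I'll correct by 9 mm and lower it.

play_rows(increments=[{"slide": [1, 5, 5], "angular": [0, 0, 0], "claw": -1}, {"slide": [1, 4.3, 15], "angular": [0, 0, 0], "claw": -1}, {"slide": [0, 0, 20], "angular": [0, 0, 0], "claw": -1}, {"slide": [0, 0, 20], "angular": [0, 0, 0], "claw": -1}, {"slide": [0, 0, 10], "angular": [0, 0, 0], "claw": -1}, {"slide": [0, 0, 5], "angular": [0, 0, 0], "claw": -1}, {"slide": [0, 0, 0], "angular": [0, 0, 0], "claw": -1}, {"slide": [0, 0, 0], "angular": [0, 0, 0], "claw": -1}])

```text
time: 8.5
ee_pos: [0.5315, 0.235, 0.2291]
tcp_rot: [180.0, -0.0, -178.0]
wrist_force: [0.4, -0.5, -1.6]
opening: 0.0233
grasp_force: 59.4
```

```bash
python3 - <<'E'
from h import *
go([.531,.2341,.211],tool(2.1,0))
T=bot.camera('top')[:,:,::-1];S=bot.camera('scene')[:,:,::-1]
cv2.imwrite('pics/top4.png',T);cv2.imwrite('pics/scene4.png',S)
a=cv2.resize(T[150:330,100:220],None,fx=3,fy=3.2);b=cv2.resize(S[150:300,410:550],None,fx=3.1,fy=3.84)
cv2.imwrite('pics/p4.png',np.hstack([a,b[:576]]))
# expected level top-edge corners in images
for n in('top','scene'):
    c=bot.camera_info(n);f=240/np.tan(np.radians(c['fovy']/2));o=bot.get_obs()
    for sx in(-.115,.115):
        for y in(-.012,.012):
            for dz in (.016,-.026):
                P=o['ee_pos']+[sx-.037*y,sx*.037+y,dz];q=c['R']@P+c['t'];print(n,sx,y,dz,(q[:2]/q[2]*f+[c['cx'],c['cy']]).round(1))
E
```

```text
t 8.5 world mm [ -0.4876  -0.8698 -18.0933] slide [ 0.5051 -0.8556 18.0935] turn [ 0.011  -0.0402 -0.0864] slide after turn [ 0.5191 -0.8514 18.0933]
top -0.115 -0.012 0.016 [145.3 286.9]
top -0.115 -0.012 -0.026 [151.5 286.1]
top -0.115 0.012 0.016 [134.5 287. ]
top -0.115 0.012 -0.026 [141.1 286.2]
top 0.115 -0.012 0.016 [145.6 184.5]
top 0.115 -0.012 -0.026 [151.8 187.4]
top 0.115 0.012 0.016 [135.  184.6]
top 0.115 0.012 -0.026 [141.5 187.5]
scene -0.115 -0.012 0.016 [453.7 154.4]
scene -0.115 -0.012 -0.026 [451.5 169.3]
scene -0.115 0.012 0.016 [462.2 152.7]
scene -0.115 0.012 -0.026 [459.9 167.6]
scene 0.115 -0.012 0.016 [508.2 202.8]
scene 0.115 -0.012 -0.026 [504.7 218.7]
scene 0.115 0.012 0.016 [517.6 200.6]
scene 0.115 0.012 -0.026 [513.9 216.5]
```

View pics/p4.png

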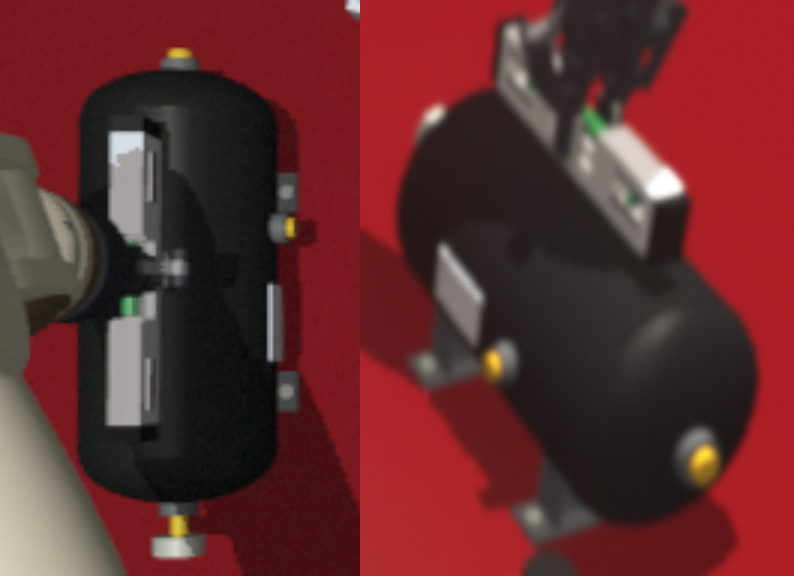

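The level matches its predicted corners in both views: top crop cols 107-137, rows 115-438. It sits just above the crown, so I'll lower slowly until contact.

play_rows(increments=[{"slide": [0, -0.8, 4], "angular": [0, 0, 0], "claw": -1}, {"slide": [0, 0, 4], "angular": [0, 0, 0], "claw": -1}, {"slide": [0, 0, 2], "angular": [0, 0, 0], "claw": -1}, {"slide": [0, 0, 2], "angular": [0, 0, 0], "claw": -1}, {"slide": [0, 0, 1], "angular": [0, 0, 0], "claw": -1}, {"slide": [0, 0, 0], "angular": [0, 0, 0], "claw": -1}, {"slide": [0, 0, 0], "angular": [0, 0, 0], "claw": -1}])

```text
time: 9.3
ee_pos: [0.5312, 0.2342, 0.2153]
tcp_rot: [-180.0, -0.1, -178.0]
wrist_force: [-0.1, -0.2, -2.4]
opening: 0.0231
grasp_force: 59.4
```

play_rows(increments=[{"slide": [0, 0, 1], "angular": [0, 0, 0], "claw": -1}, {"slide": [0, 0, 1], "angular": [0, 0, 0], "claw": -1}, {"slide": [0, 0, 0], "angular": [0, 0, 0], "claw": -1}])

```text
time: 9.6
ee_pos: [0.5312, 0.2342, 0.213]
tcp_rot: [-180.0, -0.1, -178.0]
wrist_force: [0.6, -0.3, -3.4]
opening: 0.0232
grasp_force: 59.4
```

play_rows(increments=[{"slide": [0, 0, 0.8], "angular": [0, 0, 0], "claw": -1}, {"slide": [0, 0, 0], "angular": [0, 0, 0], "claw": -1}])

```text
time: 9.8
ee_pos: [0.5312, 0.2342, 0.2123]
tcp_rot: [-180.0, -0.1, -178.0]
wrist_force: [0.5, 0.4, -2.7]
opening: 0.0233
grasp_force: 59.4
```

play_rows(increments=[{"slide": [0, 0, 0.8], "angular": [0, 0, 0], "claw": -1}, {"slide": [0, 0, 0], "angular": [0, 0, 0], "claw": -1}])

```text
time: 10.0
ee_pos: [0.5312, 0.2342, 0.2115]
tcp_rot: [-180.0, -0.1, -178.0]
wrist_force: [1.0, 0.5, -2.3]
opening: 0.0234
grasp_force: 59.4
```

play_rows(increments=[{"slide": [0, 0, 0.7], "angular": [0, 0, 0], "claw": -1}, {"slide": [0, 0, 0], "angular": [0, 0, 0], "claw": -1}])

```text
time: 10.2
ee_pos: [0.5312, 0.2342, 0.2109]
tcp_rot: [-180.0, -0.1, -178.0]
wrist_force: [0.2, 0.2, -1.8]
opening: 0.0236
grasp_force: 59.4
```

play_rows(increments=[{"slide": [0, 0, 0.7], "angular": [0, 0, 0], "claw": -1}, {"slide": [0, 0, 0], "angular": [0, 0, 0], "claw": -1}])

```text
time: 10.4
ee_pos: [0.5313, 0.2342, 0.2106]
tcp_rot: [-180.0, -0.1, -178.0]
wrist_force: [-1.3, 0.1, 1.2]
opening: 0.0231
grasp_force: 59.7
```

play_rows(increments=[{"slide": [0, 0, 0.4], "angular": [0, 0, 0], "claw": -1}, {"slide": [0, 0, 0], "angular": [0, 0, 0], "claw": -1}])

```text
time: 10.6
ee_pos: [0.5312, 0.2342, 0.2103]
tcp_rot: [-180.0, -0.1, -178.0]
wrist_force: [-3.0, -1.1, 3.2]
opening: 0.0232
grasp_force: 60.2
```

```bash
python3 - <<'E'
from h import *
o=bot.get_obs();print(o['wrist_force'],o['torque'],o['ee_pos'])
E
```

```text
[-2.9692 -1.0555  3.2292] [-0.0437 -0.0296 -0.0058] [0.5312 0.2342 0.2103]
```

play_rows(increments=[{"slide": [0, 0, 0], "angular": [0, 0, 0], "claw": -1}, {"slide": [0, 0, 0], "angular": [0, 0, 0], "claw": -1}, {"slide": [0, 0, 0], "angular": [0, 0, 0], "claw": -0.42}, {"slide": [0, 0, 0], "angular": [0, 0, 0], "claw": -0.38}, {"slide": [0, 0, 0], "angular": [0, 0, 0], "claw": -0.34}, {"slide": [0, 0, 0], "angular": [0, 0, 0], "claw": -0.28}, {"slide": [0, 0, 0], "angular": [0, 0, 0], "claw": -0.2}, {"slide": [0, 0, 0], "angular": [0, 0, 0], "claw": -0.1}], squeeze=20)

```text
time: 11.4
ee_pos: [0.5312, 0.2342, 0.2097]
tcp_rot: [-180.0, -0.1, -178.0]
wrist_force: [-0.7, 0.7, -0.4]
opening: 0.0383
grasp_force: 0.0
```

```bash
python3 - <<'E'
from h import *
o=bot.get_obs();print(o['wrist_force'],o['torque'],o['opening'])
T=bot.camera('top')[:,:,::-1];S=bot.camera('scene')[:,:,::-1]
a=cv2.resize(T[150:330,100:220],None,fx=3,fy=3.2);b=cv2.resize(S[150:300,410:550],None,fx=3.1,fy=3.84)
cv2.imwrite('pics/p5.png',np.hstack([a,b[:576]]))
E
```

```text
[-0.6556  0.6637 -0.3928] [ 0.013  -0.0421  0.0533] 0.038272541261182604
```

View pics/p5.png

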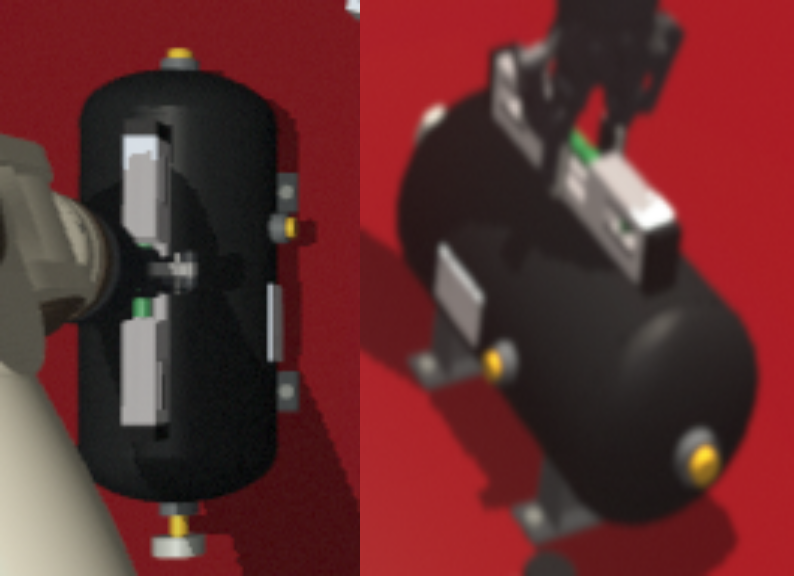

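The level is resting, but its -y side shows narrower than before (crop cols 160-170), which suggests a small roll. I'll let it settle and measure that.

play_rows(increments=[{"slide": [0, 0, 0], "angular": [0, 0, 0], "claw": -0.1}, {"slide": [0, 0, 0], "angular": [0, 0, 0], "claw": -0.1}, {"slide": [0, 0, 0], "angular": [0, 0, 0], "claw": -0.1}, {"slide": [0, 0, 0], "angular": [0, 0, 0], "claw": -0.1}, {"slide": [0, 0, 0], "angular": [0, 0, 0], "claw": -0.1}])

```text
time: 12.0
ee_pos: [0.5312, 0.2342, 0.2098]
tcp_rot: [-180.0, -0.1, -178.0]
wrist_force: [0.4, 0.9, -0.2]
opening: 0.0384
grasp_force: 0.0
```

```bash
cat > m.py <<'E'
from h import *
def meas():
    T=bot.camera('top').astype(int).sum(2)
    for lo,hi in((200,215),(255,278)):
        print(lo,np.median(T[lo:hi,130:162],axis=0).astype(int).tolist())
E
python3 - <<'E'
from m import *
from h import *
T=cv2.imread('pics/top4.png').astype(int).sum(2)
for lo,hi in((200,215),(255,278)): print('held',np.median(T[lo:hi,130:162],axis=0).astype(int).tolist())
meas(); print(bot.get_obs()['grasp_force'],bot.get_obs()['wrist_force'])
c=bot.camera_info('top');f=240/np.tan(np.radians(c['fovy']/2))
for th in(-8,-4,0,4):
    out=[]
    for y,z in((.012,.042),(-.012,.042),(-.012,0),):
        t=np.radians(th); P=np.array([.49,.2327+y*np.cos(t)-z*np.sin(t)+.08*0,.185+y*np.sin(t)+z*np.cos(t)]);q=c['R']@P+c['t'];out.append((q[:2]/q[2]*f+[c['cx'],c['cy']]).round(1).tolist())
    print(th,out)
E
```

```text
held [81, 85, 91, 97, 91, 88, 287, 453, 491, 491, 487, 487, 491, 495, 493, 493, 475, 390, 234, 364, 417, 130, 209, 204, 112, 116, 113, 107, 102, 94, 84, 82]
held [87, 90, 91, 92, 92, 215, 399, 494, 495, 490, 490, 492, 495, 496, 495, 496, 449, 270, 355, 435, 239, 178, 221, 158, 115, 117, 114, 103, 98, 91, 83, 76]
200 [83, 85, 87, 89, 90, 89, 91, 84, 62, 75, 129, 371, 506, 505, 502, 501, 503, 508, 507, 507, 507, 472, 353, 288, 270, 174, 202, 110, 104, 91, 85, 78]
255 [85, 89, 92, 90, 91, 93, 84, 66, 67, 59, 278, 454, 507, 508, 504, 503, 507, 511, 510, 508, 509, 450, 325, 350, 207, 192, 162, 105, 99, 91, 83, 76]
0.0 [ 0.7726 -0.6504 -0.4975]
-8 [[135.8, 254.1], [145.7, 254.3], [154.2, 254.8]]
-4 [[136.8, 254.1], [147.1, 254.3], [154.4, 254.8]]
0 [[138.0, 254.1], [148.5, 254.4], [154.5, 254.8]]
4 [[139.1, 254.1], [149.9, 254.4], [154.6, 254.8]]
```

The level settled about 4° rolled toward -y, so it sits about 4 mm off the crown. I'll regrip gently, lift a little, shift +4 mm in y and set it down again.

play_rows(increments=[{"slide": [0, 0, 0], "angular": [0, 0, 0], "claw": -0.3}, {"slide": [0, 0, 0], "angular": [0, 0, 0], "claw": -0.4}, {"slide": [0, 0, 0], "angular": [0, 0, 0], "claw": -1}, {"slide": [0, 0, 0], "angular": [0, 0, 0], "claw": -1}, {"slide": [0, 0, 0], "angular": [0, 0, 0], "claw": -1}, {"slide": [0, 0, 0], "angular": [0, 0, 0], "claw": -1}], squeeze=30)

```text
time: 12.65
ee_pos: [0.5312, 0.2342, 0.2099]
tcp_rot: [-180.0, -0.1, -178.0]
wrist_force: [-0.0, 0.2, 0.7]
opening: 0.0234
grasp_force: 30.1
```

play_rows(increments=[{"slide": [0, 0, -2], "angular": [0, 0, 0], "claw": -1}, {"slide": [0, 0, -2], "angular": [0, 0, 0], "claw": -1}, {"slide": [0, 2, 0], "angular": [0, 0, 0], "claw": -1}, {"slide": [0, 2, 0], "angular": [0, 0, 0], "claw": -1}, {"slide": [0, 0, 1], "angular": [0, 0, 0], "claw": -1}, {"slide": [0, 0, 1], "angular": [0, 0, 0], "claw": -1}, {"slide": [0, 0, 0.7], "angular": [0, 0, 0], "claw": -1}, {"slide": [0, 0, 0], "angular": [0, 0, 0], "claw": -1}])

```text
time: 13.45
ee_pos: [0.531, 0.2381, 0.2109]
tcp_rot: [-180.0, -0.1, -178.0]
wrist_force: [-0.1, -0.1, -3.0]
opening: 0.0239
grasp_force: 29.7
```

play_rows(increments=[{"slide": [0, 0, 0.5], "angular": [0, 0, 0], "claw": -1}, {"slide": [0, 0, 0], "angular": [0, 0, 0], "claw": -1}])

```text
time: 13.65
ee_pos: [0.5311, 0.2381, 0.2106]
tcp_rot: [-180.0, -0.1, -178.0]
wrist_force: [0.4, 0.3, -2.1]
opening: 0.0239
grasp_force: 29.7
```

play_rows(increments=[{"slide": [0, 0, 0.5], "angular": [0, 0, 0], "claw": -1}, {"slide": [0, 0, 0], "angular": [0, 0, 0], "claw": -1}])

```text
time: 13.85
ee_pos: [0.5311, 0.2381, 0.2101]
tcp_rot: [-180.0, -0.1, -178.0]
wrist_force: [0.0, -0.9, -3.0]
opening: 0.0234
grasp_force: 29.7
```

play_rows(increments=[{"slide": [0, 0, 0.4], "angular": [0, 0, 0], "claw": -1}, {"slide": [0, 0, 0], "angular": [0, 0, 0], "claw": -1}])

```text
time: 14.05
ee_pos: [0.5311, 0.2382, 0.2099]
tcp_rot: [-180.0, -0.1, -178.0]
wrist_force: [-0.7, -0.4, -1.8]
opening: 0.0239
grasp_force: 29.8
```

```bash
python3 - <<'E'
from m import *
meas()
E
```

```text
200 [82, 89, 87, 88, 84, 90, 88, 194, 389, 491, 492, 489, 489, 490, 492, 494, 493, 493, 444, 266, 346, 424, 182, 182, 209, 137, 117, 106, 100, 97, 90, 102]
255 [88, 89, 91, 92, 89, 89, 70, 271, 441, 493, 495, 490, 490, 493, 497, 496, 494, 478, 392, 261, 343, 347, 163, 232, 185, 114, 113, 104, 98, 91, 83, 74]
```

play_rows(increments=[{"slide": [0, 0, 0], "angular": [0, 0, 0], "claw": -1}, {"slide": [0, 0, 0], "angular": [0, 0, 0], "claw": -0.42}, {"slide": [0, 0, 0], "angular": [0, 0, 0], "claw": -0.38}, {"slide": [0, 0, 0], "angular": [0, 0, 0], "claw": -0.34}, {"slide": [0, 0, 0], "angular": [0, 0, 0], "claw": -0.28}, {"slide": [0, 0, 0], "angular": [0, 0, 0], "claw": -0.2}, {"slide": [0, 0, 0], "angular": [0, 0, 0], "claw": -0.1}, {"slide": [0, 0, 0], "angular": [0, 0, 0], "claw": -0.1}], squeeze=20)

```text
time: 14.9
ee_pos: [0.5311, 0.2382, 0.2097]
tcp_rot: [-180.0, -0.1, -178.0]
wrist_force: [-0.4, 0.1, -0.6]
opening: 0.0384
grasp_force: 0.0
```

```bash
python3 - <<'E'
from m import *
meas()
E
```

```text
200 [84, 85, 86, 87, 87, 91, 84, 126, 358, 493, 492, 490, 488, 490, 495, 495, 494, 495, 446, 270, 348, 425, 184, 187, 210, 137, 116, 110, 102, 96, 89, 114]
255 [86, 88, 89, 92, 88, 87, 70, 273, 442, 496, 497, 492, 492, 495, 498, 498, 496, 497, 440, 246, 371, 351, 138, 205, 184, 115, 113, 105, 97, 88, 82, 73]
```

Released with practically no roll this time. Retreating straight up.

play_rows(increments=[{"slide": [0, 0, 0], "angular": [0, 0, 0], "claw": 0.1}, {"slide": [0, 0, -4], "angular": [0, 0, 0], "claw": 0.2}, {"slide": [0, 0, -10], "angular": [0, 0, 0], "claw": 0.2}, {"slide": [0, 0, -20], "angular": [0, 0, 0], "claw": 0.2}, {"slide": [0, 0, -30], "angular": [0, 0, 0], "claw": 0.2}, {"slide": [0, 0, -30], "angular": [0, 0, 0], "claw": 0.2}, {"slide": [0, 0, -20], "angular": [0, 0, 0], "claw": 0.2}, {"slide": [0, 0, 0], "angular": [0, 0, 0], "claw": 0.2}])

```text
time: 15.75
ee_pos: [0.5317, 0.2384, 0.3277]
tcp_rot: [179.9, 0.2, -178.0]
wrist_force: [0.5, -0.4, 0.8]
opening: 0.0515
grasp_force: 0.0
```

play_rows(increments=[{"slide": [30, 0, -10], "angular": [0, 0, 0], "claw": 0.2}, {"slide": [40, 0, -10], "angular": [0, 0, 0], "claw": 0.2}, {"slide": [40, 0, -10], "angular": [0, 0, 0], "claw": 0.2}, {"slide": [20, 0, 0], "angular": [0, 0, 0], "claw": 0.2}, {"slide": [0, 0, 0], "angular": [0, 0, 0], "claw": 0.2}, {"slide": [0, 0, 0], "angular": [0, 0, 0], "claw": 0.2}])

```text
time: 16.35
ee_pos: [0.4014, 0.2337, 0.354]
tcp_rot: [180.0, -0.1, -177.9]
wrist_force: [-0.8, 0.2, -0.0]
opening: 0.0512
grasp_force: 0.0
```

```bash
python3 - <<'E'
from h import *
from m import *
meas()
T=bot.camera('top')[:,:,::-1];S=bot.camera('scene')[:,:,::-1]
a=cv2.resize(T[100:340,90:330],None,fx=1.6,fy=2);b=cv2.resize(S[150:390,350:560],None,fx=1.9,fy=2)
cv2.imwrite('pics/p6.png',np.hstack([a,b]))
E
```

```text
200 [103, 107, 111, 111, 112, 113, 117, 225, 573, 722, 722, 722, 722, 722, 722, 722, 722, 722, 660, 377, 397, 477, 218, 225, 256, 227, 279, 259, 239, 220, 201, 179]
255 [73, 74, 73, 74, 73, 71, 71, 310, 496, 550, 551, 546, 547, 550, 553, 552, 551, 552, 491, 284, 418, 399, 163, 237, 214, 137, 135, 125, 118, 113, 103, 97]
```

View pics/p6.png

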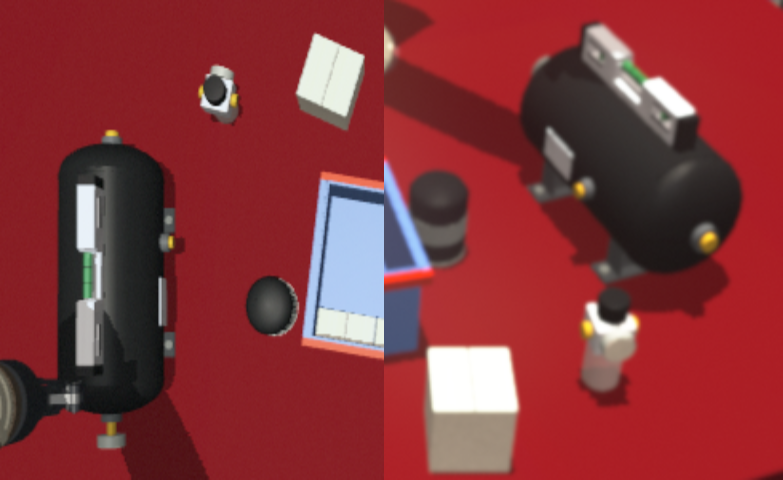

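The level stands upright on the crown line, centred lengthways, with the arm clear. The filter, carton and regulator haven't moved.

```bash
python3 -c "
from workcell import bot
print(bot.job_done())"
```

```text
the job is handed in; nothing more can be done
None
```

The spirit level is resting by itself, upright on the tank's crown line about midway along. The filter, carton and regulator were left undisturbed, and the job was handed in at about 16.5 s.

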